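# Set the model stand's dial to the vernier line and put the brake on

## Task

With a fingertip against its upright peg, turn the dial of the model stand until the dial's index line lines up with the long middle line of the vernier plate on the rim. Then push the brake slide at the stand's side fully in towards the dial, leaving the dial lined up. Only push with the fingers, gently: do not grip or lift anything, do not shift the stand or the vernier plate, and leave the things around it where they are.

Things in the scene. Friction and masses are not known exactly. Their poses are not given: they have to be found in the camera images.
- stand: the model stand, loose but heavy (3 to 4.3 kg, on rubber): a white round base 188 mm across and 28 mm tall carrying the dial, the vernier plate and the brake slide. Origin: centre of its underside, under the dial's axis; z up. Its +y side carries the brake bracket (24 mm tall, out to 140 mm from the axis). Degree lines every 10 degrees are drawn on its rim outside the dial.
- dial (a joint): turning angle of the dial about the stand's vertical centre axis, rad, growing anticlockwise seen from above; 0 when the index line points along the stand's +x. It turns stiffly (about 1.4 N at the peg) and stays where it is left. Travel -2.6 to 2.6. The dial is an aluminium disc 146 mm across, its top face 42 mm above the bench, with a plaster dental model fixed at its centre (60 mm wide, to 69 mm above the bench) and one upright steel peg near its rim.
- index (a point): on the dial, 75 mm from its axis, at the outer end of the index line (the single black line on the dial, 4 mm wide, 37 mm long, directly opposite the peg); at the height of the dial's top face
- peg_top (a point): centre of the top of the dial's finger peg: a round steel peg 15 mm thick, 58 mm from the dial's axis, standing 31 mm above the dial's top face (top 73 mm above the bench)
- vernier (a joint): angle of the vernier plate about the same axis and with the same zero and sense as the dial's, rad: the dial is aligned when both angles are equal. The plate is a curved steel strip about 45 mm long and 19 mm wide on the stand's rim just outside the dial, top 41 mm above the bench, with one long line in its middle (the target) and two short ones on each side. It is clamped (about 9 N to shift it) and must stay put.
- target (a point): inner end of the vernier plate's long middle line, 75 mm from the dial's axis, at the height of the dial's top face: the index point must come to this point
- brake (a joint): travel of the brake slide, m: 0 drawn back (as at the start), 0.014 fully in, its nose at the rim of the dial. Slides along the stand's -y with about 1.5 N of friction, no spring, and stays where it is left.
- brake_face (a point): middle of the outer face of the brake slide's upright steel tab (34 mm wide along the stand's x, 12 mm thick, from 25 mm to 61 mm above the bench), the face to push, 45 mm above the bench. It looks along the stand's +y, away from the dial, 126 mm from the dial's axis when drawn back and 112 mm when fully in.
- spare_cast: a loose plaster dental model, round foot 63 mm wide, 28 mm tall, arch of teeth on top; origin under its centre; a bystander to leave alone
- wax_knife: a slim wax knife with a wooden handle and a narrow steel blade, 170 mm long, 13 mm thick, lying along its x; origin under its middle; a bystander to leave alone
- brush: a slim paintbrush with a wooden handle, 170 mm long, 13 mm thick, lying along its x; origin under its middle; a bystander to leave alone
- bur_block: an aluminium block 60 x 40 x 22 mm carrying eight small burs, 42 mm tall in all; origin under its centre; a bystander to leave alone
- bowl: a grey mixing bowl, 104 mm wide, 55 mm tall; origin under its centre; a bystander to leave alone
- jar: a small closed glass jar, 54 mm wide, 60 mm tall; origin under its centre; a bystander to leave alone
- handpiece: a steel handpiece, 150 mm long, 24 mm thick, lying flat on two rubber rests; origin under its middle; a bystander to leave alone

How it is judged:
By the outcome, as a careful person would: the job done as asked, in the order asked, and still so for the second after the job is handed in, with the robot touching nothing.
It also fails if it takes over 48 s, if anything falls off the work surface, if the arm or the gripper's body presses on something with over 40 N, if the wrist force passes 120 N, or if a joint passes its speed limit or range.

## Robot

A 7-joint arm with a two-finger parallel gripper is mounted at the origin on the work surface. World frame = base frame: x ahead of the robot, y to its left, z up, the work surface at z = 0. Lengths are in m, angles in rad, forces in N, time in s.
With the tool pointing down it reaches from about 0.4 to 0.85 m from the base axis. Payload 4.5 kg.
Tool frame: the origin (TCP) lies on the centre line of the jaws, within the pads' length; the fingertips stand 8 mm ahead of it and the grasp point (between the pads) lies 11 mm behind it; z points along the fingers, x is the direction in which the jaws open and shut, and the axes are right-handed (so a half turn about z gives the same grasp; the last joint's range is limited). The gripper opens to 88 mm and grips with 3 to 60 N. Pads are 18 mm wide; open, the fingers measure 123 mm over their backs; the gripper's body (75 mm by 187 mm) begins 45 mm behind the grasp point.
Start: joints at [-1.198, 0.689, -0.195, 1.565, 0.157, 0.902, -0.215], TCP at [0.208, 0.59, 0.218] pointing down, gripper open.
Joint ranges: [-3.01, 3.01], [-0.46, 2.08], [-1.47, 1.51], [0.13, 2.56], [-1, 4.14], [0.04, 2.09], [-2.66, 2.66]. Speed limits (rad/s): [2.57, 2.57, 3.14, 3.14, 3.14, 3.14, 3.14].

## Interface

Orientations are given as a unit quaternion [x, y, z, w].
In Python, from plant import r gives the robot as it stands.
- The arm moves only by the shell command python3 -m pendant 'ROWS' [FORCE]. ROWS is JSON, a list of rows, each a list of 3 entries, a list of its own where there are three numbers: the turn, a rotation vector about the tool's x, y, z in rad, then the shift along the tool's x, y, z in m, then the opening, from 0 (shut) to 1 (fully open). In form: [[[wx, wy, wz], [tx, ty, tz], claw], ...]. A call has 1 to 10 rows; each row is the pose to reach, as a shift and turn from the pose commanded when the call began, along the tool's axes at that moment; what a row does not reach only later rows make up. A row lasts 1/10 s, in which the tool goes at most 50 mm and 8.59 degrees, less where a joint would pass 70% of its speed; a pose out of reach is approached as far as the arm can. A call with a gripper value outside its range is refused whole. The fingers move at their own pace and stop on an object; FORCE is the grip in N (left out, the last holds). Time passes only in rows, so rows that repeat a pose let the fingers close. It gives the time, the measured TCP pose, the force and the opening at its end, in the units of the state.
- r.get_state(): the state, without advancing time (a new reading comes with each control period).
- r.snapshot(name): name is "side" or "top"; returns a dict with "image" (420x560x3 uint8, red, green, blue), "mtx" (3x3 intrinsics, pixels), "dist" ([k1, k2, p1, p2, k3] as OpenCV has them; the pictures are not rectified), "R" (3x3) and "t" (3): a world point X has camera coordinates R X + t. Camera axes: x right, y down, z forward; pixel columns grow to the right and rows downward; lengths in m; the calibration is good to about 2 mm. A picture is of the moment at which its call begins. There is no depth.
- r.finish_job(): hands the job in, once; it reports no verdict.
The state is a dict: "clock": time; "q": joint angles; "qd": joint speeds; "joint_torque": joint torques, N m; "tool_pos": TCP position; "eef_rot": TCP orientation; "contact_force": force on the tool from outside, world axes, zero at the start; "moment": the same for the moment, N m; "opening": opening from 0.0 (shut) to 1.0 (fully open).
Only numpy, scipy, OpenCV 4.12 (cv2) and the standard library are available. Lean on these libraries where they do the work, as an engineer would, in place of code of your own. Each camera call takes 0.05 s, during which the arm holds its last target. There are 200 camera calls.

## Working session

There is one attempt and no reset: what is moved stays moved. The work goes in short steps, Python scripts to look and compute and a shell command to move; the robot and the scene stay as the last step left them, time stands still between calls to the robot, and variables do not carry over. Pictures are saved under pics/ and viewed, about 8 in all and at most 12, crops included, and the job is handed in when it is done.

```bash
mkdir -p pics; ls; python3 - <<'E'
from plant import r
import cv2,json
s=r.get_state(); print({k:s[k] for k in("clock","tool_pos","eef_rot","contact_force","opening")})
for n in("top","side"):
    d=r.snapshot(n); cv2.imwrite(f"pics/{n}0.png",d["image"][:,:,::-1])
    print(n,d["mtx"],d["dist"],d["R"],d["t"])
E
```

```text
pics
{'clock': 0.0, 'tool_pos': array([0.20755372, 0.58882057, 0.21741574]), 'eef_rot': array([ 8.16170616e-01,  5.77810264e-01, -6.94470727e-04,  5.85519125e-04]), 'contact_force': array([ 0.5271557 , -0.32731513,  0.7498699 ]), 'opening': 1.0023669902077028}
top [[529.78210561   0.         275.38806388]
 [  0.         529.78210561 210.42603809]
 [  0.           0.           1.        ]] [-0.03993349  0.          0.          0.          0.        ] [[-0.02632288 -0.99963792 -0.00557953]
 [-0.99431475  0.02675796 -0.10306403]
 [ 0.10317601  0.00283487 -0.99465907]] [0.10991604 0.60585096 1.41117758]
side [[538.06462025   0.         271.63817388]
 [  0.         538.06462025 215.94729395]
 [  0.           0.           1.        ]] [0.03970805 0.         0.         0.         0.        ] [[ 0.9592295  -0.28261295  0.00294576]
 [-0.13480266 -0.46665094 -0.8741082 ]
 [ 0.24840894  0.83807328 -0.48572233]] [-0.5567692   0.17295492  1.04363314]
```

View pics/top0.png

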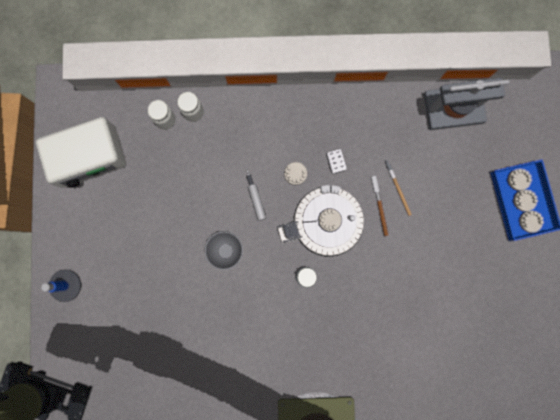

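View pics/side0.png

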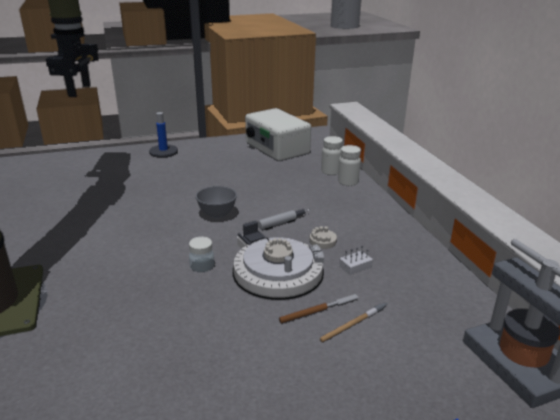

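```bash
cat > h.py <<'E'
import numpy as np, cv2
from plant import r
def ray(d,uv,z):
    p=cv2.undistortPoints(np.array([[uv]],float),d["mtx"],d["dist"])[0,0]
    v=d["R"].T@np.array([p[0],p[1],1]); c=-d["R"].T@d["t"]
    return c+v*(z-c[2])/v[2]
def proj(d,P):
    return cv2.projectPoints(np.array(P,float).reshape(-1,3),cv2.Rodrigues(d["R"])[0],d["t"],d["mtx"],d["dist"])[0][:,0]
def crop(d,c,w,h,k,fn):
    x,y=int(c[0]-w//2),int(c[1]-h//2)
    im=d["image"][y:y+h,x:x+w,::-1]
    cv2.imwrite(fn,cv2.resize(im,None,fx=k,fy=k,interpolation=cv2.INTER_CUBIC)); print(fn,"x0",x,"y0",y,"k",k)
E
python3 - <<'E'
from h import *
d=r.snapshot("top"); crop(d,(326,220),110,90,7,"pics/t1.png")
for n,uv,z in(("peg",(351,218),.073),("ctr",(330,220),.042),("vern",(331,189),.041),("jar",(307,277),.06),("tab",(290,232),.06)): print(n,ray(d,uv,z).round(4))
d=r.snapshot("side"); crop(d,(285,262),120,90,6,"pics/s1.png")
E
```

```text
pics/t1.png x0 271 y0 175 k 7
peg [ 0.5788 -0.1055  0.073 ]
ctr [ 0.5776 -0.0529  0.042 ]
vern [ 0.662  -0.0588  0.041 ]
jar [0.427 0.015 0.06 ]
tab [0.5469 0.0564 0.06  ]
pics/s1.png x0 225 y0 217 k 6
```

View pics/t1.png

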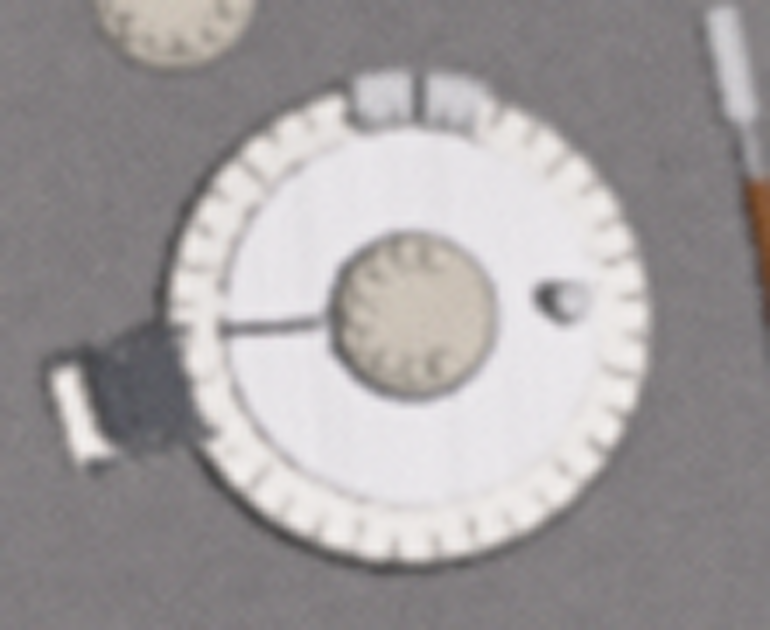

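View pics/s1.png

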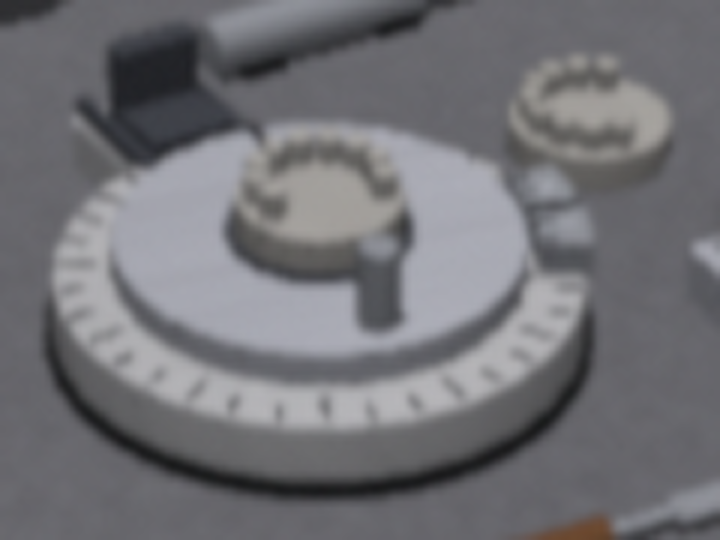

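```bash
cat >> h.py <<'E'
def q(d,x0,y0,k,u,v,z): return ray(d,(x0+(u+.5)/k-.5,y0+(v+.5)/k-.5),z)
E
python3 - <<'E'
from h import *
from scipy.spatial.transform import Rotation as Ro
d=r.snapshot("top"); print("cam",-d["R"].T@d["t"])
f=lambda u,v,z:q(d,271,175,7,u,v,z)
L,R_,T,B=f(222,315,.042),f(603,315,.042),f(412,125,.042),f(412,505,.042)
c=np.array([(T[0]+B[0])/2,(L[1]+R_[1])/2]); print("c",c,"dia",L[1]-R_[1],T[0]-B[0])
L,R_,T,B=f(168,315,.028),f(650,315,.028),f(412,80,.028),f(412,568,.014)
print("base c",(T[0]+B[0])/2,(L[1]+R_[1])/2,L[1]-R_[1],T[0]-B[0])
for n,u,v,z in(("idx",222,329,.042),("tgt",419,125,.042),("tgt_out",419,73,.041),("peg",573,300,.073),("tabedge",95,410,.061),("brk_end",68,415,.024),("tabA",78,365,.061),("tabB",112,455,.061)):
    p=f(u,v,z)[:2]; e=p-c; print(n,p.round(4),"r",np.hypot(*e).round(4),"ang",np.degrees(np.arctan2(e[1],e[0])).round(1))
d=r.snapshot("side"); f=lambda u,v,z:q(d,225,217,6,u,v,z)
for n,u,v,z in(("peg",380,243,.073),("tabtopL",112,48,.061),("tabtopR",192,35,.061),("tgtout",592,212,.041),("tgtin",530,205,.041)):
    p=f(u,v,z)[:2]; e=p-c; print("side",n,p.round(4),"r",np.hypot(*e).round(4),"ang",np.degrees(np.arctan2(e[1],e[0])).round(1))
print(Ro.from_quat(r.get_state()["eef_rot"]).as_matrix().round(3), r.get_state()["q"])
E
```

```text
cam [0.45970018 0.0896644  1.46669531]
c [ 0.57914029 -0.05161399] dia 0.14687485358795566 0.1469386943498312
base c 0.5771562202209876 -0.051654435065233956 0.18764570545199377 0.1902621673323741
idx [0.5753 0.022 ] r 0.0737 ang 93.0
tgt [ 0.6525 -0.0568] r 0.0736 ang -4.1
tgt_out [ 0.673  -0.0577] r 0.0941 ang -3.7
peg [ 0.5802 -0.1093] r 0.0577 ang -88.9
tabedge [0.5443 0.072 ] r 0.1285 ang 105.8
brk_end [0.5448 0.0821] r 0.1381 ang 104.4
tabA [0.5615 0.078 ] r 0.1308 ang 97.7
tabB [0.527  0.0661] r 0.1287 ang 113.9
side peg [ 0.5818 -0.1081] r 0.0566 ang -87.3
side tabtopL [0.5325 0.0614] r 0.1222 ang 112.4
side tabtopR [0.5635 0.0625] r 0.1152 ang 97.8
side tgtout [ 0.6751 -0.0641] r 0.0968 ang -7.4
side tgtin [ 0.6557 -0.0538] r 0.0766 ang -1.6
[[ 0.332  0.943 -0.   ]
 [ 0.943 -0.332 -0.001]
 [-0.001  0.    -1.   ]] [-1.19824088  0.68941247 -0.19458108  1.56563048  0.15731915  0.90250038
 -0.21509668]
```

```bash
cat >> h.py <<'E'
from scipy.spatial.transform import Rotation as Ro
C=np.array([.5785,-.0516])
def go(pos,yaw,s=None):
    "tool-frame turn (about z, after levelling) and shift from the present pose"
    s=s or r.get_state(); A=Ro.from_quat(s["eef_rot"]); y=np.radians(yaw)
    B=Ro.from_matrix(np.array([[np.cos(y),np.sin(y),0],[np.sin(y),-np.cos(y),0],[0,0,-1]]))
    print((A.inv()*B).as_rotvec().round(3),A.inv().apply(np.array(pos)-s["tool_pos"]).round(4))
def arc(phi,z,rho=.058): a=np.radians(phi); return [C[0]+rho*np.cos(a),C[1]+rho*np.sin(a),z]
def yaw():
    m=Ro.from_quat(r.get_state()["eef_rot"]).as_matrix(); return np.degrees(np.arctan2(m[1,0],m[0,0]))
E
python3 -c "
from h import *
go(arc(-60,.14),120)"
```

```text
[-0.     0.001 -0.862] [-0.519   0.6068  0.0783]
```

```bash
python3 -m pendant '[[[0,0,-0.86],[-0.519,0.607,0.02],0],[[0,0,-0.86],[-0.519,0.607,0.02],0],[[0,0,-0.86],[-0.519,0.607,0.02],0],[[0,0,-0.86],[-0.519,0.607,0.02],0],[[0,0,-0.86],[-0.519,0.607,0.02],0],[[0,0,-0.86],[-0.519,0.607,0.02],0],[[0,0,-0.86],[-0.519,0.607,0.02],0],[[0,0,-0.86],[-0.519,0.607,0.02],0],[[0,0,-0.86],[-0.519,0.607,0.02],0],[[0,0,-0.86],[-0.519,0.607,0.02],0]]' 5; python3 -c "
from h import *
go(arc(-60,.14),120); print(yaw())"
```

```text
clock: 1.3
tool_pos: [0.459, 0.155, 0.2058]
eef_rot: [0.501, 0.865, 0.0, 0.0]
contact_force: [0.6, 0.3, 0.1]
opening: 0.116
[ 0.001  0.    -0.002] [-0.2966  0.0008  0.0659]
119.85971971740155
```

```bash
python3 -m pendant '[[[0,0,0],[-0.297,0.001,0.066],0],[[0,0,0],[-0.297,0.001,0.066],0],[[0,0,0],[-0.297,0.001,0.066],0],[[0,0,0],[-0.297,0.001,0.066],0],[[0,0,0],[-0.297,0.001,0.066],0],[[0,0,0],[-0.297,0.001,0.066],0],[[0,0,0],[-0.297,0.001,0.066],0],[[0,0,0],[-0.297,0.001,0.066],0],[[0,0,0],[-0.297,0.001,0.066],0]]'; python3 -c "
from h import *
go(arc(-60,.058),120); print(yaw())
d=r.snapshot('side'); crop(d,(285,250),120,100,6,'pics/s2.png')
p=proj(d,[arc(-60,.132),arc(-60,.05),arc(-88.3,.073)]); print(p.round(1), (p-[225,200])*6)"
```

```text
clock: 2.2
tool_pos: [0.6064, -0.0984, 0.1399]
eef_rot: [0.5, 0.866, 0.001, -0.0]
contact_force: [-0.3, -0.2, 0.0]
opening: 0.008
[ 0.001 -0.001 -0.001] [-0.0036 -0.0009  0.0819]
119.96338241071254
pics/s2.png x0 225 y0 200 k 6
[[300.  227.9]
 [298.9 263. ]
 [287.4 257.6]] [[450.15367011 167.3569256 ]
 [443.22681124 378.12041577]
 [374.15971612 345.57381626]]
```

View pics/s2.png

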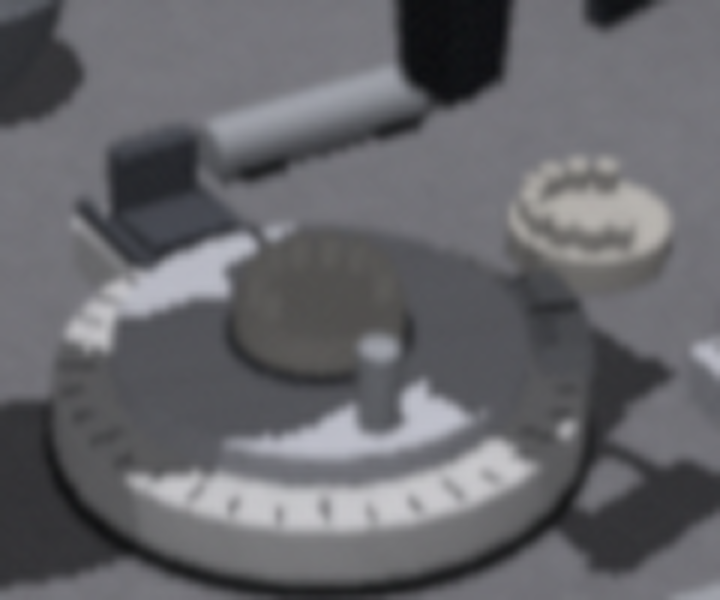

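```bash
python3 -c "
from h import *
s=r.get_state(); print(s['tool_pos'],s['opening'],s['clock'],s['q'])
d=r.snapshot('side'); e=r.snapshot('top')
a=cv2.resize(d['image'][120:320,200:400,::-1],None,fx=2,fy=2,interpolation=2)
b=cv2.resize(e['image'][120:320,230:430,::-1],None,fx=2,fy=2,interpolation=2)
P=[s['tool_pos']+[0,0,-.008],s['tool_pos']+[0,0,.067]]
for p in proj(d,P): cv2.circle(a,tuple(int(v) for v in (p-[200,120])*2),2,(0,0,255),-1)
for p in proj(e,P): cv2.circle(b,tuple(int(v) for v in (p-[230,120])*2),2,(0,0,255),-1)
cv2.imwrite('pics/both3.png',cv2.hconcat([a,b]))"
```

```text
[ 0.60651467 -0.09783192  0.14014779] 0.0035142134329170884 2.25 [ 0.35712231  0.80795024 -0.49342807  1.66191166  0.49585289  0.79914808
  1.73561365]
```

View pics/both3.png

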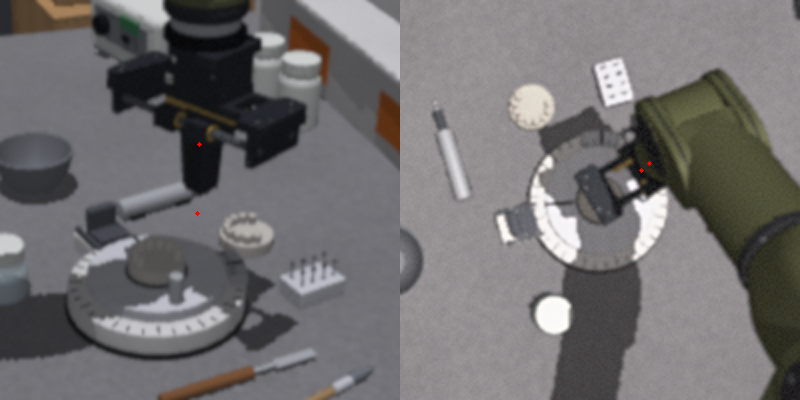

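```bash
python3 -m pendant '[[[0,0,0],[-0.0036,0,0.02],0],[[0,0,0],[-0.0036,0,0.04],0],[[0,0,0],[-0.0036,0,0.05],0],[[0,0,0],[-0.0036,0,0.05],0]]'; python3 -c "
from h import *
s=r.get_state(); print(s['tool_pos'],s['clock'])
A=Ro.from_quat(s['eef_rot']).as_matrix()
d=r.snapshot('side')
a=cv2.resize(d['image'][150:300,200:350,::-1],None,fx=4,fy=4,interpolation=2)
def box(dx,dy,z0,z1,col,off):
    P=[s['tool_pos']+np.array(off)+A@[i*dx/2,j*dy/2,z] for z in(z0,z1) for i,j in((-1,-1),(1,-1),(1,1),(-1,1))]
    p=((proj(d,P)-[200,150])*4+1.5).astype(int)
    cv2.polylines(a,[p[:4]],1,col);cv2.polylines(a,[p[4:]],1,col)
box(.035,.018,.008,-.056,(0,0,255),[0,0,0]); box(.187,.075,-.056,-.056,(0,255,255),[0,0,0])
cv2.imwrite('pics/s4.png',a)"
```

```text
clock: 2.75
tool_pos: [0.6075, -0.1023, 0.0887]
eef_rot: [0.5, 0.866, -0.0, -0.001]
contact_force: [-0.1, 0.2, 0.3]
opening: 0.004
[ 0.60751644 -0.10230927  0.08870407] 2.75
```

View pics/s4.png

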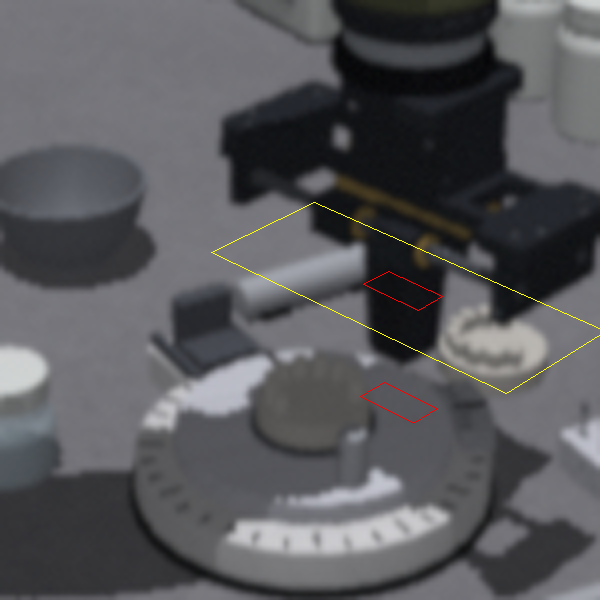

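```bash
python3 -c "
from h import *
s=r.get_state()
A=Ro.from_quat(s['eef_rot']).as_matrix()
d=r.snapshot('top')
a=cv2.resize(d['image'][140:290,260:410,::-1],None,fx=4,fy=4,interpolation=2)
def box(dx,dy,z0,col,off):
    P=[s['tool_pos']+np.array(off)+A@[i*dx/2,j*dy/2,z0] for i,j in((-1,-1),(1,-1),(1,1),(-1,1))]
    p=((proj(d,P)-[260,140])*4+1.5).astype(int)
    cv2.polylines(a,[p],1,col)
for off,c in(([0,0,0],(0,0,255)),([0,0,.034],(0,255,255)),([.017,.058,0],(255,255,0))):
    box(.187,.075,-.1,c,off); box(.035,.018,.008,c,off)
cv2.imwrite('pics/t5.png',a)"
```

```text
(no output)
```

View pics/t5.png

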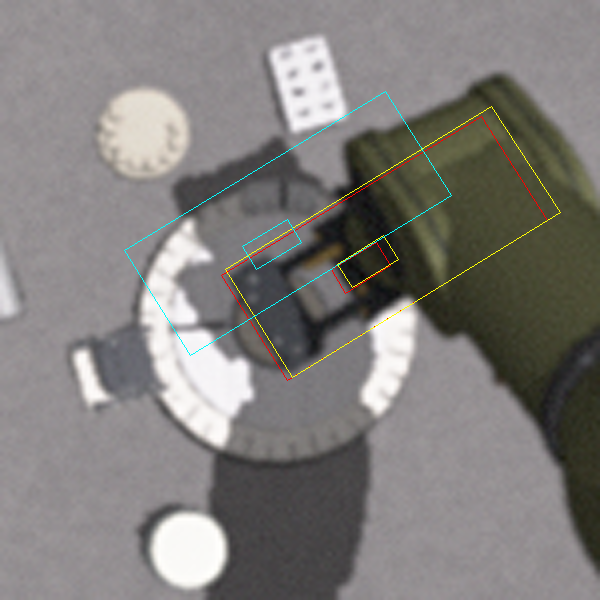

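```bash
cat >> h.py <<'E'
def tip():
    "lowest near-black pixel row under the gripper in the side view, and the tip height it implies"
    s=r.get_state(); A=Ro.from_quat(s["eef_rot"]).as_matrix(); d=r.snapshot("side")
    P=[s["tool_pos"]+A@[i*.0175,j*.009,.008] for i in(-1,1) for j in(-1,1)]
    p=proj(d,P); k=p[:,1].argmax(); 
    u=p[k,0]; g=d["image"].max(2).astype(int)
    b=[]
    for c in range(int(u)-6,int(u)+4):
        col=g[int(p[k,1])-60:int(p[k,1])+10,c]<45
        if col.any(): b.append((c,int(p[k,1])-60+np.nonzero(col)[0].max()))
    print("pred",p[k].round(1),"seen",b,"tool",s["tool_pos"].round(4),"F",s["contact_force"].round(2))
    v=max(x[1] for x in b)+.5; zz=np.linspace(0,.25,251); Q=np.array(P[k]); 
    vv=proj(d,[[Q[0],Q[1],z] for z in zz])[:,1]; print("tip z seen",zz[abs(vv-v).argmin()],"told",Q[2].round(4)); return d
E
python3 -c "
from h import *
tip()"
python3 -m pendant '[[[0,0,0],[0,0,0.01],0],[[0,0,0],[0,0,0.02],0],[[0,0,0],[0,0,0.03],0],[[0,0,0],[0,0,0.03],0]]'; python3 -c "
from h import *
tip()"
```

```text
pred [303.9 254.7] seen [(297, np.int64(237)), (298, np.int64(238)), (299, np.int64(238)), (300, np.int64(239)), (301, np.int64(239)), (302, np.int64(239)), (303, np.int64(238)), (304, np.int64(237)), (305, np.int64(237)), (306, np.int64(236))] tool [ 0.609  -0.1026  0.0903] F [-0.13 -0.53  1.09]
tip z seen 0.117 told 0.0823
clock: 3.3
tool_pos: [0.6072, -0.1034, 0.0578]
eef_rot: [0.501, 0.865, -0.001, -0.001]
contact_force: [-0.3, -0.5, -0.3]
opening: 0.008
pred [302.6 268.8] seen [(296, np.int64(252)), (297, np.int64(252)), (298, np.int64(253)), (299, np.int64(253)), (300, np.int64(253)), (301, np.int64(253)), (302, np.int64(253)), (303, np.int64(252)), (304, np.int64(251)), (305, np.int64(251))] tool [ 0.6072 -0.1034  0.0578] F [-0.34 -0.48 -0.31]
tip z seen 0.08600000000000001 told 0.0498
```

```bash
python3 -m pendant '[[[0,0,0],[0,0,0.004],0],[[0,0,0],[0,0,0.008],0]]'; python3 -m pendant '[[[0,0,0],[0,0,0.002],0],[[0,0,0],[0,0,0.002],0]]'
```

```text
clock: 3.55
tool_pos: [0.609, -0.1032, 0.0517]
eef_rot: [0.501, 0.865, 0.0, 0.0]
contact_force: [-0.6, -0.2, -0.8]
opening: 0.004
clock: 3.75
tool_pos: [0.6084, -0.1033, 0.0494]
eef_rot: [0.501, 0.865, -0.0, -0.0]
contact_force: [0.1, -0.3, 0.4]
opening: 0.01
```

```bash
python3 -m pendant '[[[0,0,0],[0,0,0.002],0],[[0,0,0],[0,0,0.004],0],[[0,0,0],[0,0,0.004],0]]'; python3 -m pendant '[[[0,0,0],[0,0,0.003],0],[[0,0,0],[0,0,0.006],0],[[0,0,0],[0,0,0.006],0]]';  python3 -c "
from h import *
d=tip(); crop(d,(290,255),100,75,8,'pics/s6.png')"
```

```text
clock: 4.05
tool_pos: [0.6085, -0.1033, 0.0455]
eef_rot: [0.501, 0.865, -0.0, -0.0]
contact_force: [-1.1, -0.9, -0.5]
opening: 0.005
clock: 4.35
tool_pos: [0.6082, -0.1033, 0.0391]
eef_rot: [0.501, 0.865, -0.0, -0.0]
contact_force: [-0.0, 0.6, 0.0]
opening: 0.007
pred [302.8 276.4] seen [(296, np.int64(259)), (297, np.int64(260)), (298, np.int64(260)), (299, np.int64(261)), (300, np.int64(261)), (301, np.int64(261)), (302, np.int64(261)), (303, np.int64(260)), (304, np.int64(259)), (305, np.int64(259))] tool [ 0.6082 -0.1033  0.0391] F [-0.05  0.64  0.02]
tip z seen 0.067 told 0.0311
pics/s6.png x0 240 y0 218 k 8
```

View pics/s6.png

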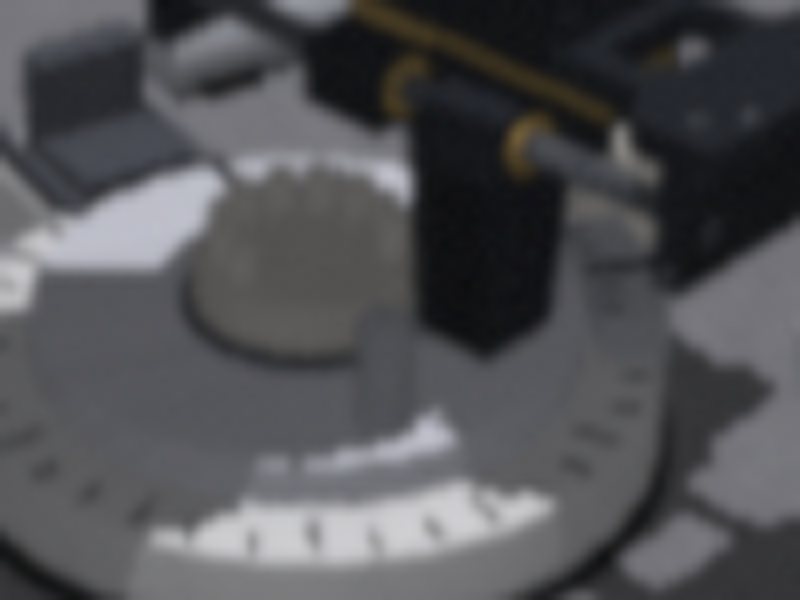

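```bash
python3 -m pendant '[[[0,0,0],[0,0,0.004],0],[[0,0,0],[0,0,0.008],0],[[0,0,0],[0,0,0.012],0],[[0,0,0],[0,0,0.015],0],[[0,0,0],[0,0,0.015],0]]' && python3 -c "
from h import *
tip()" && python3 -m pendant '[[[0,0,0.06],[0.0001,-0.0035,0],0],[[0,0,0.12],[0.0004,-0.0069,0],0],[[0,0,0.18],[0.0009,-0.0104,0],0],[[0,0,0.24],[0.0017,-0.0138,0],0],[[0,0,0.30],[0.0026,-0.0171,0],0]]'; python3 -c "
from h import *
tip()"
```

```text
clock: 4.9
tool_pos: [0.6082, -0.1033, 0.0241]
eef_rot: [0.501, 0.865, -0.0, -0.0]
contact_force: [0.1, 0.4, 0.1]
opening: 0.005
pred [302.6 282.6] seen [(296, np.int64(266)), (297, np.int64(266)), (298, np.int64(267)), (299, np.int64(267)), (300, np.int64(268)), (301, np.int64(267)), (302, np.int64(267)), (303, np.int64(266)), (304, np.int64(265)), (305, np.int64(265))] tool [ 0.6082 -0.1033  0.0241] F [0.14 0.4  0.06]
tip z seen 0.05 told 0.016
clock: 5.45
tool_pos: [0.5936, -0.1093, 0.0251]
eef_rot: [0.626, 0.78, 0.001, 0.001]
contact_force: [1.8, 0.0, -0.5]
opening: 0.005
pred [293.8 285.4] seen [(287, np.int64(255)), (288, np.int64(255)), (289, np.int64(256)), (290, np.int64(268)), (291, np.int64(269)), (292, np.int64(270)), (293, np.int64(270)), (294, np.int64(270)), (295, np.int64(269)), (296, np.int64(269))] tool [ 0.5936 -0.1093  0.0251] F [ 1.81  0.04 -0.48]
tip z seen 0.053 told 0.0171
```

```bash
python3 -m pendant '[[[0,0,0.06],[0.0001,-0.0035,0],0],[[0,0,0.12],[0.0004,-0.0069,0],0],[[0,0,0.18],[0.0009,-0.0104,0],0],[[0,0,0.24],[0.0017,-0.0138,0],0],[[0,0,0.30],[0.0026,-0.0171,0],0],[[0,0,0.36],[0.0037,-0.0204,0],0],[[0,0,0.42],[0.0051,-0.0237,0],0],[[0,0,0.48],[0.0065,-0.0268,0],0],[[0,0,0.54],[0.0083,-0.0298,0],0],[[0,0,0.60],[0.0101,-0.0327,0],0]]'; python3 -c "
from h import *
d=r.snapshot('side'); e=r.snapshot('top'); s=r.get_state()
v=s['tool_pos'][:2]-C; print('phi',np.degrees(np.arctan2(v[1],v[0])),np.hypot(*v),'yaw',yaw())
a=cv2.resize(d['image'][215:305,225:325,::-1],None,fx=4,fy=4,interpolation=2)
b=cv2.resize(e['image'][175:265,280:380,::-1],None,fx=4,fy=4,interpolation=2)
cv2.imwrite('pics/both7.png',cv2.hconcat([a,b]))"
```

```text
clock: 6.5
tool_pos: [0.5591, -0.1075, 0.025]
eef_rot: [0.828, 0.561, 0.0, 0.001]
contact_force: [0.1, -2.2, 0.7]
opening: 0.004
phi -109.91476413364711 0.058868581578637856 yaw 68.34251259258438
```

View pics/both7.png

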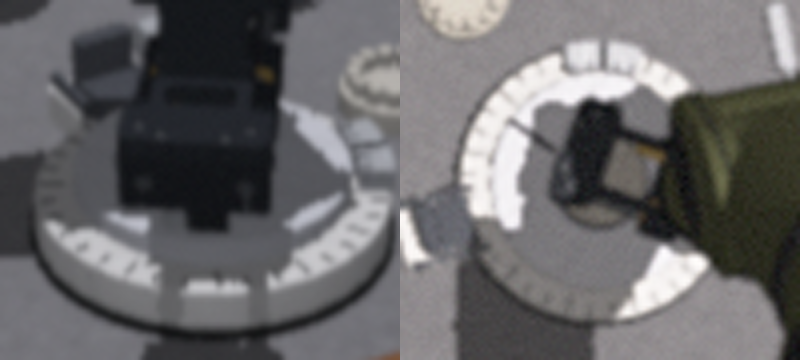

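```bash
python3 -m pendant '[[[0,0,0.06],[0.0001,-0.0035,0],0],[[0,0,0.12],[0.0004,-0.0069,0],0],[[0,0,0.18],[0.0009,-0.0104,0],0],[[0,0,0.24],[0.0017,-0.0138,0],0],[[0,0,0.30],[0.0026,-0.0171,0],0],[[0,0,0.36],[0.0037,-0.0204,0],0],[[0,0,0.42],[0.0051,-0.0237,0],0],[[0,0,0.48],[0.0065,-0.0268,0],0],[[0,0,0.54],[0.0083,-0.0298,0],0],[[0,0,0.60],[0.0101,-0.0327,0],0]]'; python3 -m pendant '[[[0,0,0.06],[0.0001,-0.0035,0],0],[[0,0,0.12],[0.0004,-0.0069,0],0],[[0,0,0.18],[0.0009,-0.0104,0],0],[[0,0,0.18],[0.0009,-0.0104,0],0]]'
cat >> h.py <<'E'
def polar(d,r0,r1,a0,a1,z,c=C):
    "mean brightness against angle over a ring sector at height z"
    A=np.arange(a0,a1,.25); R=np.linspace(r0,r1,15)
    P=[[c[0]+q_*np.cos(np.radians(a)),c[1]+q_*np.sin(np.radians(a)),z] for a in A for q_ in R]
    p=proj(d,P).astype(np.float32).reshape(len(A),len(R),2)
    g=cv2.remap(cv2.cvtColor(d["image"],cv2.COLOR_RGB2GRAY).astype(np.float32),p[...,0],p[...,1],cv2.INTER_LINEAR)
    return A,g.mean(1),g
def dark(A,g,w=4):
    "centroid of the darkest narrow dip"
    b=g-cv2.blur(g.reshape(-1,1).astype(np.float32),(1,81)).ravel(); k=b.argmin(); m=abs(A-A[k])<w
    wt=np.clip(np.median(g[m])-g[m],0,None); return (A[m]*wt).sum()/wt.sum(), b[k]
E
python3 -c "
from h import *
d=r.snapshot('top'); s=r.get_state()
v=s['tool_pos'][:2]-C; print('phi',np.degrees(np.arctan2(v[1],v[0])),np.hypot(*v),'yaw',yaw())
A,g,_=polar(d,.05,.07,-25,60,.042); print('idx',dark(A,g))
A,g,_=polar(d,.078,.090,-18,10,.041); print('tgt',dark(A,g,3))
cv2.imwrite('pics/t8.png',cv2.resize(d['image'][165:275,270:390,::-1],None,fx=5,fy=5,interpolation=2))"
```

```text
clock: 7.6
tool_pos: [0.5317, -0.0859, 0.0248]
eef_rot: [0.957, 0.291, -0.0, 0.0]
contact_force: [0.6, -2.5, -0.4]
opening: 0.009
clock: 8.0
tool_pos: [0.5265, -0.0758, 0.0247]
eef_rot: [0.979, 0.206, -0.0, -0.0]
contact_force: [0.6, -0.1, -0.1]
opening: 0.008
phi -154.90201863305367 0.05713890168829752 yaw 23.795427837135403
idx (np.float64(8.82876095583054), np.float32(-48.650146))
tgt (np.float64(-3.681375554771992), np.float32(-62.495804))
```

```bash
python3 -m pendant '[[[0,0,0.04],[0,-0.0023,0],0],[[0,0,0.08],[0.0002,-0.0046,0],0],[[0,0,0.12],[0.0004,-0.0069,0],0],[[0,0,0.16],[0.0007,-0.0092,0],0],[[0,0,0.16],[0.0007,-0.0092,0],0]]'
python3 -c "
from h import *
d=r.snapshot('top'); s=r.get_state()
v=s['tool_pos'][:2]-C; print('phi',np.degrees(np.arctan2(v[1],v[0])),np.hypot(*v),'yaw',yaw())
for r0,r1 in((.042,.072),(.042,.055),(.055,.072)):
  A,g,_=polar(d,r0,r1,-25,20,.042); print('idx',dark(A,g))
A,g,_=polar(d,.078,.090,-18,10,.041); print('tgt',dark(A,g,2.5))
cv2.imwrite('pics/t8.png',cv2.resize(d['image'][170:250,280:380,::-1],None,fx=8,fy=7.5,interpolation=2))"
```

```text
clock: 8.55
tool_pos: [0.5236, -0.0669, 0.0247]
eef_rot: [0.992, 0.125, -0.0, -0.0]
contact_force: [0.1, 1.4, -0.4]
opening: 0.009
phi -164.44248127786585 0.057029874631737025 yaw 14.478712993467006
idx (np.float64(-0.12485876782022642), np.float32(-47.181984))
idx (np.float64(-0.7542598276191081), np.float32(-26.014442))
idx (np.float64(0.004948598081033613), np.float32(-66.760666))
tgt (np.float64(-3.601889098688233), np.float32(-63.161545))
```

View pics/t8.png

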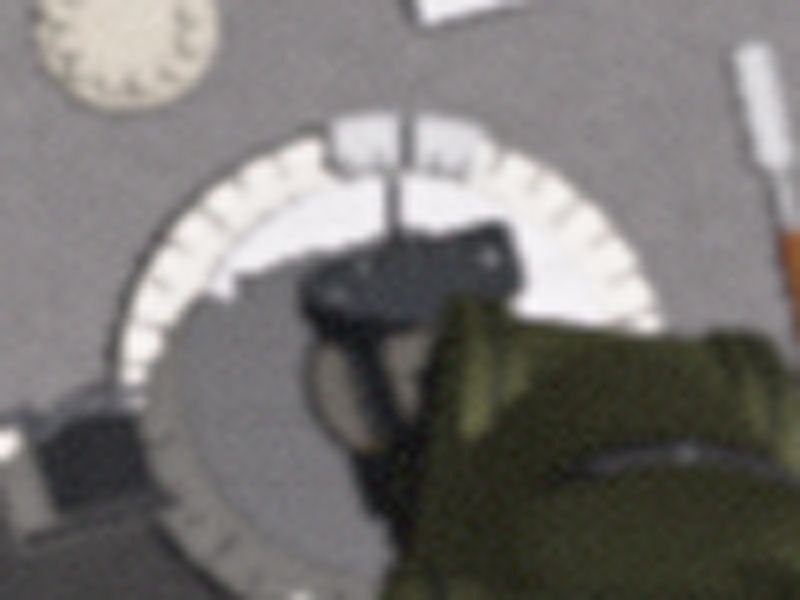

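```bash
python3 -m pendant '[[[0,0,0.02],[0,-0.0012,0],0],[[0,0,0.04],[0,-0.0023,0],0],[[0,0,0.045],[0,-0.0026,0],0],[[0,0,0.045],[0,-0.0026,0],0]]'
cat >> h.py <<'E'
def lines(d):
    out=[]
    for r0,r1,z in((.056,.0735,.042),(.0765,.092,.041)):
        A,_,g=polar(d,r0,r1,-14,8,z); R=np.linspace(r0,r1,15); L=[]
        m0=A[g.mean(1).argmin()] if 0 else dark(A,g.mean(1),2.5)[0]
        for j in range(15):
            m=abs(A-m0)<4; w=np.clip(np.median(g[m,j])-g[m,j]-8,0,None); L.append(np.radians((A[m]*w).sum()/w.sum())*R[j])
        f=np.polyfit(R,L,1); out.append((np.polyval(f,.075),np.mean(L),np.mean(R)))
        print("angle mean %.2f  at r75 %.2f  slope %.2f resid %.2fmm"%(m0,np.degrees(out[-1][0]/.075),np.degrees(f[0]),1e3*np.std(L-np.polyval(f,R))))
    print("index-target deg: ",np.degrees((out[0][0]-out[1][0])/.075).round(2))
E
python3 -c "
from h import *
d=r.snapshot('top'); lines(d); d=r.snapshot('top'); lines(d)"
```

```text
clock: 9.0
tool_pos: [0.523, -0.065, 0.0247]
eef_rot: [0.995, 0.103, -0.0, 0.0]
contact_force: [0.6, -1.7, 0.9]
opening: 0.005
angle mean -1.77  at r75 -2.30  slope -3.74 resid 0.27mm
angle mean -3.61  at r75 -3.75  slope -3.44 resid 0.10mm
index-target deg:  1.45
angle mean -1.91  at r75 -2.36  slope -3.93 resid 0.22mm
angle mean -3.63  at r75 -3.72  slope -3.85 resid 0.10mm
index-target deg:  1.36
```

```bash
python3 -m pendant '[[[0,0,0.011],[0,-0.0006,0],0],[[0,0,0.022],[0,-0.0013,0],0],[[0,0,0.022],[0,-0.0013,0],0]]'
python3 -c "
from h import *
d=r.snapshot('top'); lines(d); d=r.snapshot('top'); lines(d)"
```

```text
clock: 9.4
tool_pos: [0.5227, -0.0636, 0.0247]
eef_rot: [0.996, 0.092, 0.0, -0.0]
contact_force: [-0.2, -1.0, -0.6]
opening: 0.005
angle mean -3.79  at r75 -4.03  slope -4.19 resid 0.19mm
angle mean -3.65  at r75 -3.85  slope -3.15 resid 0.03mm
index-target deg:  -0.18
angle mean -3.79  at r75 -4.04  slope -4.25 resid 0.22mm
angle mean -3.62  at r75 -3.85  slope -2.87 resid 0.06mm
index-target deg:  -0.19
```

```bash
python3 -m pendant '[[[0,0,0],[0.0005,0.006,0],0],[[0,0,0],[0.002,0.014,0],0],[[0,0,0],[0.003,0.02,-0.01],0],[[0,0,0],[0.003,0.02,-0.045],0],[[0,0,0],[0.003,0.02,-0.085],0],[[0,0,0],[0.003,0.02,-0.1],0]]'
python3 -c "
from h import *
d=r.snapshot('top'); lines(d)
go([C[0]+.155*np.cos(np.radians(105.5)),C[1]+.155*np.sin(np.radians(105.5)),.11],15.5)"
```

```text
clock: 10.1
tool_pos: [0.5312, -0.084, 0.1285]
eef_rot: [0.996, 0.092, 0.003, 0.001]
contact_force: [0.2, 0.9, 0.3]
opening: 0.004
angle mean -5.96  at r75 nan  slope nan resid nanmm
angle mean -3.62  at r75 -4.06  slope -1.50 resid 0.06mm
index-target deg:  nan
[ 0.002 -0.007 -0.087] [ 0.0382 -0.1778  0.0194]h.py:54: RuntimeWarning: invalid value encountered in scalar divide
  m=abs(A-m0)<4; w=np.clip(np.median(g[m,j])-g[m,j]-8,0,None); L.append(np.radians((A[m]*w).sum()/w.sum())*R[j])
```

```bash
python3 -m pendant '[[[0,0,-0.087],[0.038,-0.178,0],0],[[0,0,-0.087],[0.038,-0.178,0],0],[[0,0,-0.087],[0.038,-0.178,0],0],[[0,0,-0.087],[0.038,-0.178,0],0],[[0,0,-0.087],[0.038,-0.178,0],0],[[0,0,-0.087],[0.038,-0.178,0],0]]'
python3 -c "
from h import *
d=r.snapshot('top'); lines(d)
A,g,_=polar(d,.079,.090,-180,180,.028); b=g-cv2.blur(g.reshape(-1,1).astype(np.float32),(1,41)).ravel()
for lo,hi in((-170,-100),(-100,-30),(20,80)):
  m=(A>=lo)&(A<hi); z=(b[m]*np.exp(-2j*np.pi*A[m]/10)).sum(); print('tick phase mod10',((np.degrees(np.angle(-z))/-36)%10).round(2),abs(z).round(0),b[m].std())
go([C[0]+.155*np.cos(np.radians(105.5)),C[1]+.155*np.sin(np.radians(105.5)),.05],15.5)
t=r.snapshot('side'); crop(t,(265,245),120,90,6,'pics/s9.png')"
```

```text
clock: 10.75
tool_pos: [0.5337, 0.0992, 0.1245]
eef_rot: [0.991, 0.136, -0.0, 0.0]
contact_force: [-0.2, -1.7, 0.3]
opening: 0.003
angle mean -3.78  at r75 -4.17  slope -5.57 resid 0.14mm
angle mean -3.63  at r75 -3.86  slope -2.99 resid 0.02mm
index-target deg:  -0.32
tick phase mod10 4.12 1418.0 7.50934
tick phase mod10 4.41 1405.0 7.3599014
tick phase mod10 4.92 1229.0 7.584054
[0.001 0.001 0.   ] [0.0032 0.0007 0.0745]
pics/s9.png x0 205 y0 200 k 6
```

```bash
sed -i 's/^C=.*/C=np.array([.5781,-.0512])/' h.py; python3 -c "
from h import *
b=np.radians(104.5); go([C[0]+.155*np.cos(b),C[1]+.155*np.sin(b),.011],14.5)"
```

```text
[0.001 0.001 0.016] [ 0.0058 -0.0006  0.1136]
```

```bash
python3 -m pendant '[[[0,0,0.016],[0.006,0,0.03],0],[[0,0,0.016],[0.006,0,0.06],0],[[0,0,0.016],[0.006,0,0.08],0],[[0,0,0.016],[0.006,0,0.095],0],[[0,0,0.016],[0.006,0,0.105],0],[[0,0,0.016],[0.006,0,0.113],0],[[0,0,0.016],[0.006,0,0.113],0]]'
python3 -c "
from h import *
d=tip(); b=np.radians(104.5); v=r.get_state()['tool_pos'][:2]-C; print('along y',v@[np.cos(b),np.sin(b)],'x',v@[np.sin(b),-np.cos(b)],yaw())
t=r.snapshot('top')
a=cv2.resize(d['image'][195:295,205:305,::-1],None,fx=4,fy=4,interpolation=2)
b=cv2.resize(t['image'][170:270,270:370,::-1],None,fx=4,fy=4,interpolation=2)
cv2.imwrite('pics/both10.png',cv2.hconcat([a,b]))"
```

```text
clock: 11.55
tool_pos: [0.5396, 0.1002, 0.0112]
eef_rot: [0.992, 0.127, -0.0, 0.0]
contact_force: [0.6, 0.2, -0.2]
opening: 0.005
pred [238.  241.3] seen [(231, np.int64(207)), (232, np.int64(208)), (233, np.int64(209)), (234, np.int64(217)), (235, np.int64(224)), (236, np.int64(226)), (237, np.int64(227)), (238, np.int64(227)), (239, np.int64(228)), (240, np.int64(229))] tool [0.5396 0.1002 0.0112] F [ 0.57  0.16 -0.17]
tip z seen 0.035 told 0.0033
along y 0.1564057137911773 x 0.0009708764798670588 14.648349317563907
```

```bash
python3 -m pendant '[[[0,0,0],[-0.001,0.004,0],0],[[0,0,0],[-0.001,0.008,0],0],[[0,0,0],[-0.001,0.012,0],0],[[0,0,0],[-0.001,0.016,0],0],[[0,0,0],[-0.001,0.019,0],0],[[0,0,0],[-0.001,0.022,0],0],[[0,0,0],[-0.001,0.025,0],0]]'; python3 -m pendant '[[[0,0,0],[0,0.002,0],0],[[0,0,0],[0,0.004,0],0],[[0,0,0],[0,0.006,0],0]]';python3 -c "
from h import *
b=np.radians(104.5); s=r.get_state(); v=s['tool_pos'][:2]-C; print('along y',v@[np.cos(b),np.sin(b)],s['contact_force'])
lines(r.snapshot('top'))"
```

```text
clock: 12.35
tool_pos: [0.545, 0.0767, 0.0117]
eef_rot: [0.992, 0.128, -0.0, -0.0]
contact_force: [-1.2, 1.1, 0.7]
opening: 0.006
clock: 12.65
tool_pos: [0.5466, 0.0706, 0.0117]
eef_rot: [0.992, 0.128, -0.0, -0.0]
contact_force: [0.5, 1.0, 1.6]
opening: 0.006
along y 0.12576999231927155 [0.5042859  0.95587594 1.58680977]
angle mean -4.09  at r75 -4.40  slope -5.22 resid 0.11mm
angle mean -3.88  at r75 -4.17  slope -2.83 resid 0.06mm
index-target deg:  -0.23
```

```bash
python3 -m pendant '[[[0,0,0],[0,0.001,0],0],[[0,0,0],[0,0.002,0],0],[[0,0,0],[0,0.003,0],0],[[0,0,0],[0,0.004,0],0]]'; python3 -m pendant '[[[0,0,0],[0,0.0005,0],0],[[0,0,0],[0,0.001,0],0],[[0,0,0],[0,0.001,0],0]]'; python3 -m pendant '[[[0,0,0],[0,0.0005,0],0],[[0,0,0],[0,0.001,0],0],[[0,0,0],[0,0.001,0],0]]'; python3 -c "
from h import *
b=np.radians(104.5); s=r.get_state(); v=s['tool_pos'][:2]-C; print('along y',v@[np.cos(b),np.sin(b)],s['contact_force'])"
```

```text
clock: 13.1
tool_pos: [0.5474, 0.0671, 0.0117]
eef_rot: [0.992, 0.128, -0.0, -0.0]
contact_force: [-1.8, 4.0, 2.0]
opening: 0.007
clock: 13.4
tool_pos: [0.5474, 0.0671, 0.0117]
eef_rot: [0.992, 0.128, -0.0, -0.001]
contact_force: [-1.3, 4.8, 1.3]
opening: 0.006
clock: 13.7
tool_pos: [0.5475, 0.0671, 0.0117]
eef_rot: [0.992, 0.129, -0.0, -0.001]
contact_force: [-0.9, 6.1, 3.4]
opening: 0.004
along y 0.12220049334094642 [-0.86026546  6.14187948  3.3593834 ]
```

```bash
python3 -m pendant '[[[0,0,0],[0,-0.006,0],0],[[0,0,0],[0,-0.02,0],0],[[0,0,0],[0,-0.036,0],0],[[0,0,0],[0,-0.036,-0.04],0],[[0,0,0],[0,-0.036,-0.09],0],[[0,0,0],[0,-0.07,-0.14],0],[[0,0,0],[0,-0.12,-0.16],0],[[0,0,0],[0,-0.17,-0.16],0],[[0,0,0],[0,-0.2,-0.16],0],[[0,0,0],[0,-0.2,-0.16],0]]'; python3 -c "
from h import *
t=r.snapshot('top'); lines(t); lines(r.snapshot('top')); d=r.snapshot('side')
a=cv2.resize(d['image'][205:295,215:335,::-1],None,fx=5,fy=5,interpolation=2)[:, :]
b=cv2.resize(t['image'][175:265,270:370,::-1],None,fx=5,fy=5,interpolation=2)
cv2.imwrite('pics/end.png',cv2.resize(cv2.hconcat([a,b]),(800,327),interpolation=cv2.INTER_AREA))"
```

```text
clock: 14.7
tool_pos: [0.4944, 0.267, 0.1717]
eef_rot: [0.991, 0.133, 0.0, -0.003]
contact_force: [0.1, 0.0, -0.5]
opening: 0.007
angle mean -4.10  at r75 -4.42  slope -5.20 resid 0.08mm
angle mean -3.91  at r75 -4.27  slope -2.32 resid 0.06mm
index-target deg:  -0.15
angle mean -4.10  at r75 -4.46  slope -5.50 resid 0.11mm
angle mean -3.90  at r75 -4.12  slope -3.26 resid 0.06mm
index-target deg:  -0.34
```

View pics/end.png

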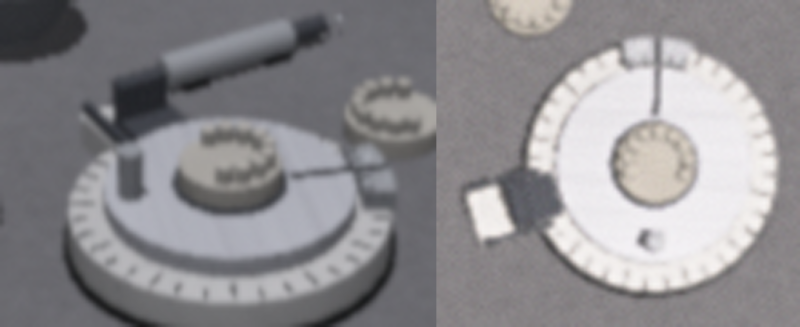

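```bash
python3 -c "
from plant import r
print(r.finish_job(), r.get_state()['clock'])"
```

```text
the job is handed in; nothing more can be done
the job is handed in; nothing more can be done
```

The dial is lined up with the vernier's long middle line and the brake slide is fully in. The job was handed in at about 15 s, with the arm clear of everything.

- **Dial:** I turned it about 96° clockwise by pushing the peg with the closed fingers. In the last pictures the index line meets the middle line to within about 0.2–0.3°, a very slight overshoot. It read the same before and after the brake was pushed.
- **Brake:** I pushed the tab until it stopped moving while the force rose from about 4 to 6 N. The bracket now shows about 29 mm beyond the tab, against 28 mm expected when fully in.
- **Surroundings:** Forces read at the end of each move stayed around 7 N or less. The vernier's measured angle did not change, so neither the plate nor the stand appears to have shifted. I saw nothing else disturbed in the last picture, but it only covers the area close to the stand.

**Height disagreement:** The reported tool height did not match the cameras. The fingertips sat about 35 mm higher than reported. The reading put them below the dial's face with no contact, so I used heights from the pictures instead.

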